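# Set both sprung clamps of a board holder to half open

## Robot

A 6-joint arm with a two-finger parallel gripper is mounted at the origin on the work surface. World frame = base frame: x ahead of the robot, y to its left, z up, the work surface at z = 0. Lengths are in m, angles in degrees, forces in N, time in s.
With the tool pointing down it reaches from about 0.3 to 0.75 m from the base axis. Payload 8.5 kg.
Tool frame: the origin (TCP) lies at the very end of the fingers, on their centre line; the grasp point (between the pads) lies env.pinch_z behind it (env.pinch_z is the distance from the TCP to the grasp point, in m); z points along the fingers, y is the line along which they close (so a half turn about z gives the same grasp; the last joint's range is limited). The gripper opens to 85 mm and grips with 20 to 120 N. Pads are 22 mm wide; open, the fingers measure 114 mm over their backs; the gripper's body (76 mm by 85 mm) begins 54 mm behind the grasp point. The pads swing forward as they close: fully open they stand 13 mm farther back than shut.
Start: joints at [-84.987, 21.807, 74.336, -0, 83.858, -12.336], TCP at [0.164, -0.525, 0.231] pointing down, gripper open.
Joint ranges: [-178.18, 178.18], [-50.72, 133.34], [12.68, 142.11], [-81.47, 261.47], [9.98, 163.14], [-165.26, 165.26]. Speed limits (degrees/s): [136.94, 136.94, 180, 180, 180, 180].

## Interface

Orientations are given as a 3x3 rotation matrix whose columns are the frame's x, y, z axes.
In Python, from rig import telemetry, get_image, env gives the robot as it stands. The module is installed in compiled form; this text tells all that it offers.
- The arm moves only by the tool apply_moves, never from a script. Its argument "series" is a list of rows, each a list of 7 numbers: the shift along the tool's x, y, z in mm, then the turn, a rotation vector about the tool's x, y, z in degrees, then the opening, from 0 (shut) to 1 (fully open). A call has 1 to 12 rows; each row shifts and turns the commanded pose from where the row before left it, along the tool's axes as they then stand; what a row does not reach is not made up. A row lasts 1/8 s, in which the tool goes at most 62.5 mm and 10.7 degrees, less where a joint would pass 70% of its speed; a pose out of reach is approached as far as the arm can. A call with a gripper value outside its range is refused whole. The fingers move at their own pace and stop on an object; "grip_force" is the grip in N (left out, the last holds). Time passes only in rows, so rows that do not move let the fingers close. It gives the time, the measured TCP pose, the force, the opening and the grip force at its end, in the units of the state.
- telemetry.observe(): the state, without advancing time (a new reading comes with each control period).
- get_image(name): name is "side" or "top"; returns a dict with "frame" (384x512x3 uint8, red, green, blue), "z_map" (384x512 float32, m along the optical axis (not along the pixel's ray), 0 where there is no reading), "vertical_fov" (degrees; the focal length in pixels is half the picture's height over the tangent of half this angle, whatever the lens; pixels are square), "cx", "cy" (the principal point, pixels), "eye" and "attitude" of the camera in the world. Camera axes: x right, y up, looking along -z (the intrinsics and any distortion apply to the point x, -y, -z); pixel columns grow to the right and rows downward; lengths in m; the calibration is good to about 2 mm. A picture is of the moment at which its call begins.
- env.close_job(): hands the job in; it is judged then, once.
The state is a dict: "time_s": time; "q": joint angles; "qvel": joint speeds; "joint_efforts": joint torques, N m; "position": TCP position; "tool_rot": TCP orientation; "ft_force": force on the tool from outside, world axes, zero at the start; "wrist_torque": the same for the moment, N m; "grip_width": finger opening in m; "gripper_force": force on a finger pad.
Only numpy, scipy, OpenCV 4.12 (cv2) and the standard library are available. Lean on these libraries where they do the work, as an engineer would, in place of code of your own. Each camera call takes 0.05 s, during which the arm holds its last target. There are 200 camera calls.

## Task

Get the board holder ready for the next circuit board: push each of its two sprung clamps back from the front ledge until its catch pin drops behind the first tooth, then let go so that the clamp springs back and stays caught at half open. Do not drive either clamp on to the second, fully open catch. Only push with the fingers: lift nothing, do not touch the catch pins, and leave everything else on the bench where it is.

Things in the scene. Friction and masses are not known exactly. Their poses are not given: they have to be found in the camera images.
- holder: Fixed board holder: flat aluminium base 260 x 270 x 12 mm. Origin on the bench; local x points from its front ledge to its back (the way both clamps are pushed), y left, z up. The ledge (local x -85 to -65 mm, full width) is 30 mm high. Grey clamps run at local y = +65 mm (left) and -65 mm (right). Behind each, at local x = +95 mm, a steel bridge 50 mm wide, 54 mm high carries the catch pin.
- clamp_left (a joint): Stroke (m) of the left clamp along the holder's +x: 0 = shut, hard stop 0.064. Spring back 3 N at 0, 7 N at the stop; friction and pin add up to 4 N. Rear teeth pass under the pin. Pushed past 0.029 and released, it returns to 0.028 and stays (half open, wanted); released sooner it returns to 0. Past 0.055 it catches fully open (wrong) and cannot come back. Aim for 0.040; 0.032 to 0.050 is safe.
- clamp_right (a joint): The same for the right clamp, identical to the left one.
- clamp_left_face (a point): Push point of the left clamp, a grey wedge-shaped slide 90 mm wide with an upright front face, its top sloping down to the rear from 74 mm above the bench. The face stands clear above the ledge from 30 to 74 mm above the bench; this point is at its middle, 55 mm above the bench, and moves with the clamp. Push with lowered fingertips towards the holder's +x.
- clamp_right_face (a point): The same point on the right clamp.
- pin_left: Catch pin of the left clamp, in its bridge: upright sprung steel pin 6 mm thick with a black knob 18 mm across on top (72.5 mm above the bench). Origin at its lower tip, 28.5 mm above the bench when down; a passing tooth lifts it 8 mm. Not to be touched by the robot.
- pin_right: The same for the right clamp.
- circuit_board: Loose green circuit board 100 x 160 mm, lying on the bench, origin under its centre. Leave alone.
- solder_reel: Loose metal solder reel 60 mm across, 40 mm high, origin under its centre. Leave alone.
- flux_jar: Loose jar 44 mm across, 50 mm high, origin under its centre. Leave alone.
- screwdriver: Loose screwdriver with orange handle, 170 mm long, lying along its local x, origin on the bench. Leave alone.
- nut_driver: Loose nut driver with green handle under 35 mm thick, 190 mm long, lying along its local x across the bench in front of the holder's ledge, origin on the bench. Leave alone.
- standoff: Loose brass standoff 14 mm across, 30 mm high, upright on the base plate between the clamps, origin under its centre. Leave alone.
- parts_tray: Loose white parts tray 90 x 70 x 25 mm, origin under its centre. Leave alone.

How it is judged:
By the outcome, as a careful person would: the job done as asked, in the order asked, and still so for the second after the job is handed in, with the robot touching nothing.
It also fails if it takes over 45 s, if anything falls off the work surface, if the arm or the gripper's body presses on something with over 40 N, if the wrist force passes 120 N, or if a joint passes its speed limit or range.

## Working session

There is one attempt and no reset: what is moved stays moved. The work goes in short steps, Python scripts to look and compute and a tool call to move; the robot and the scene stay as the last step left them, time stands still between calls to the robot, and variables do not carry over. Pictures are saved under pics/ and viewed, at most 10 in all, crops included, and the job is handed in when it is done.

Besides the shell and the picture viewer there is one more tool, called as name(argument=value, ...), one argument or row to a line, values as JSON. apply_moves: Moves the arm, as the interface text tells. Its arguments: {"type":"object","properties":{"series":{"type":"array"},"grip_force":{"type":"number"}},"required":["series"]}

```bash
mkdir -p pics; cat > h.py <<'E'
import numpy as np,cv2
from rig import telemetry,get_image,env
def look(n,f):
    d=get_image(n); cv2.imwrite(f'pics/{f}.png',d['frame'][:,:,::-1]); np.savez(f'pics/{f}.npz',**{k:v for k,v in d.items()}); return d
def pt(d,u,v,z=None):
    f=192/np.tan(np.radians(float(d['vertical_fov']))/2)
    zz=float(d['z_map'][int(v),int(u)]) if z is None else z
    R=np.array(d['attitude'])
    if R.shape!=(3,3): raise Exception(R)
    return np.array(d['eye'])+R@np.array([(u-float(d['cx']))/f*zz,-(v-float(d['cy']))/f*zz,-zz])
E
python3 - <<'E'
from h import *
for n in('side','top'):
    d=look(n,n+'0'); print({k:v for k,v in d.items() if k not in('frame','z_map')})
print(telemetry.observe(),env.pinch_z)
a=cv2.imread('pics/side0.png');b=cv2.imread('pics/top0.png')
E
```

```text
{'vertical_fov': 56.02594085029722, 'cx': 254.08587316865817, 'cy': 188.05301833039695, 'eye': array([ 0.50294156, -0.51945576,  0.63210041]), 'attitude': array([[ 0.98552363,  0.12091528, -0.1188388 ],
       [-0.16938501,  0.67246382, -0.72048673],
       [-0.00720306,  0.73018622,  0.68321022]])}
{'vertical_fov': 47.18415728848071, 'cx': 252.1797375974452, 'cy': 189.55149340647324, 'eye': array([0.49004955, 0.04401175, 0.95273489]), 'attitude': array([[-0.01926154,  0.99343532, -0.11276197],
       [-0.99979377, -0.01841236,  0.00856738],
       [ 0.00643492,  0.11290373,  0.99358509]])}
{'time_s': 0.1, 'q': array([-8.49871634e+01,  2.18381702e+01,  7.43783173e+01,  9.75911842e-04,
        8.38566883e+01, -1.23357441e+01]), 'qvel': array([ 0.01210428, -0.10616415, -0.13090814, -0.01436679,  0.01205379,
        0.09253881]), 'joint_efforts': array([ 3.28102025e-03, -4.49218869e+01, -2.31652755e+01, -1.87111937e-04,
        3.74464755e-03, -5.75731249e-07]), 'position': array([ 0.16398167, -0.52472728,  0.23077608]), 'tool_rot': array([[ 9.54508875e-01,  2.98182493e-01, -9.47264664e-05],
       [ 2.98182367e-01, -9.54508069e-01,  1.27375345e-03],
       [ 2.89393801e-04, -1.24405473e-03, -9.99999184e-01]]), 'ft_force': array([-0.63227285, -0.40577467, -0.69388987]), 'wrist_torque': array([-0.03649421, -0.02684335,  0.01247649]), 'gripper_force': 0.0, 'grip_width': 0.08530665067159911} 0.0187
```

View pics/top0.png

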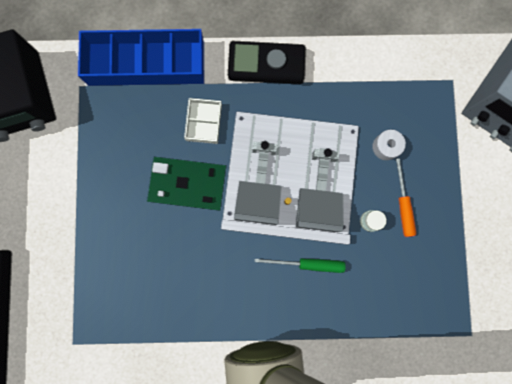

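View pics/side0.png

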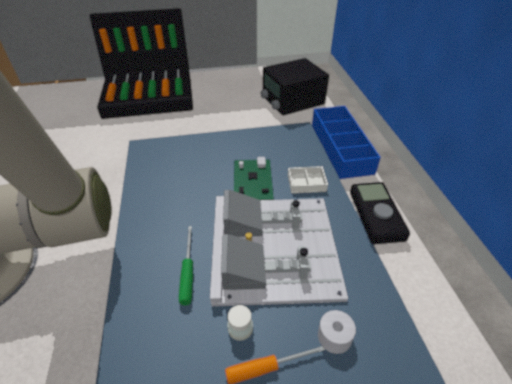

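The top view shows the holder with its ledge running from (222,228) to (350,242), the clamps' front edges near (258,221) and (322,227), and the nut driver at (255–348, 262). The side view shows the same layout. Next I'll enlarge both and measure using depth.

```bash
python3 - <<'E'
from h import *
a=cv2.imread('pics/top0.png')[100:280,215:365];b=cv2.imread('pics/side0.png')[180:310,170:350]
a=cv2.resize(a,None,fx=3.3,fy=3.3,interpolation=cv2.INTER_CUBIC)
cv2.imwrite('pics/c1.png',a)
def cloud(n):
    d=dict(np.load(f'pics/{n}.npz'));H,W=d['z_map'].shape
    u,v=np.meshgrid(np.arange(W),np.arange(H));z=d['z_map'];f=192/np.tan(np.radians(d['vertical_fov'])/2)
    P=np.stack([(u-d['cx'])/f*z,-(v-d['cy'])/f*z,-z],-1)@d['attitude'].T+d['eye'];P[z==0]=np.nan
    return d,P
for n in('top0','side0'):
    d,P=cloud(n); 
    m=(P[...,2]>.062)&(P[...,2]<.08)&(P[...,0]>.3)&(P[...,0]<.6)&(abs(P[...,1])<.25)
    k,l,s,c=cv2.connectedComponentsWithStats(m.astype(np.uint8))
    for i in range(1,k):
        if s[i,4]>30:
            Q=P[l==i]; r=cv2.minAreaRect((Q[:,:2]*1000).astype(np.float32)); print(n,s[i],r,np.round(cv2.boxPoints(r)),np.round(Q.mean(0),4),Q[:,2].max())
d,P=cloud('top0')
for v in range(190,270,3): print(v,np.round(P[v,258]*1000),np.round(P[v,322]*1000))
E
```

```text
top0 [234 200  46  24 752] ((545.5956420898438, 27.922321319580078), (89.5428466796875, 39.570091247558594), 81.73522186279297) [[520. -14.]
 [559. -19.]
 [572.  69.]
 [532.  75.]] [0.5429 0.0284 0.07  ] 0.07748755067655566
top0 [298 208  46  24 760] ((528.119140625, -100.79112243652344), (90.380859375, 39.87311553955078), 82.2728500366211) [[ 502. -143.]
 [ 542. -148.]
 [ 554.  -59.]
 [ 514.  -53.]] [ 0.5249 -0.0998  0.0702] 0.07790596219252943
side0 [223 190  18  34 507] ((543.933349609375, 29.273216247558594), (92.7326431274414, 35.579830169677734), 82.22990417480469) [[520. -14.]
 [555. -19.]
 [568.  73.]
 [533.  78.]] [0.5419 0.0243 0.0696] 0.07595040219709492
side0 [221 235  21  42 741] ((526.6141357421875, -100.00786590576172), (92.18851470947266, 36.918312072753906), 82.13481903076172) [[ 502. -143.]
 [ 539. -148.]
 [ 551.  -57.]
 [ 515.  -52.]] [ 0.5244 -0.1042  0.0697] 0.07622697621611707
190 [592.  24.  48.] [ 590. -110.   37.]
193 [585.  24.  49.] [ 584. -110.   38.]
196 [579.  25.  52.] [ 577. -109.   43.]
199 [572.  25.  55.] [ 571. -108.   46.]
202 [566.  25.  60.] [ 5
[... 212 characters left out ...]
3.   68.]
220 [528.  26.  74.] [ 526. -103.   69.]
223 [525.  25.  13.] [ 520. -102.   73.]
226 [518.  25.  30.] [ 514. -102.   73.]
229 [512.  25.  29.] [ 508. -102.   71.]
232 [505.  26.  29.] [ 503. -108.   31.]
235 [499.  25.   2.] [ 496. -108.   29.]
238 [493.  25.   2.] [ 490. -108.   29.]
241 [487.  25.   2.] [ 484. -112.    1.]
244 [480.  26.  -0.] [ 477. -112.    2.]
247 [474.  26.   1.] [ 471. -112.    1.]
250 [467.  26.   2.] [nan nan nan]
253 [461.  26.   4.] [ 458. -111.    2.]
256 [455.  26.   1.] [ 452. -111.    0.]
259 [449.  27.  18.] [ 446. -109.   15.]
262 [442.  26.   2.] [ 440. -107.   24.]
265 [435.  26.  -1.] [ 434. -106.   27.]
268 [429.  27.  -2.] [ 428. -106.   25.]
```

View pics/c1.png

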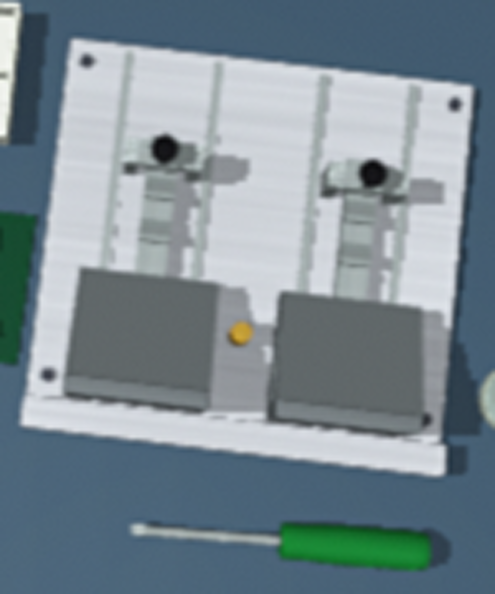

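Face mid-points: left (526,31) mm and right (508,−97.5) mm, with the holder yawed −8.0°. I'll shut the fingers, turn tool x along the push direction, and travel to the right clamp.

apply_moves(
  series=[
    [0, 0, 0, 0, 0, 8.45, 0],
    [0, 0, 0, 0, 0, 8.45, 0],
    [0, 0, 0, 0, 0, 8.45, 0],
    [20, -37, 0, 0, 0, 0, 0],
    [20, -37, 0, 0, 0, 0, 0],
    [20, -37, 0, 0, 0, 0, 0],
    [20, -37, 0, 0, 0, 0, 0],
    [20, -37, 0, 0, 0, 0, 0],
    [20, -37, 0, 0, 0, 0, 0],
    [20, -37, 0, 0, 0, 0, 0],
    [20, -37, 0, 0, 0, 0, 0],
    [20, -37, 0, 0, 0, 0, 0],
  ],
)

```text
time_s: 1.6
position: [0.3891, -0.219, 0.2312]
tool_rot: [[0.99, -0.139, -0.0], [-0.139, -0.99, 0.0], [-0.0, -0.0, -1.0]]
ft_force: [-0.4, 0.3, 0.0]
grip_width: -0.0004
gripper_force: 0.0
```

apply_moves(
  series=[
    [18, -35, 0, 0, 0, 0, 0],
    [18, -35, 0, 0, 0, 0, 0],
    [18, -35, 0, 0, 0, 0, 0],
    [17, -33, 0, 0, 0, 0, 0],
    [0, 0, 25, 0, 0, 0, 0],
    [0, 0, 25, 0, 0, 0, 0],
    [0, 0, 25, 0, 0, 0, 0],
    [0, 0, 25, 0, 0, 0, 0],
    [0, 0, 25, 0, 0, 0, 0],
    [0, 0, 0, 0, 0, 0, 0],
    [0, 0, 0, 0, 0, 0, 0],
  ],
)

```text
time_s: 2.98
position: [0.4785, -0.0936, 0.1071]
tool_rot: [[0.99, -0.139, 0.001], [-0.139, -0.99, -0.0], [0.001, 0.0, -1.0]]
ft_force: [0.4, -0.1, -0.3]
grip_width: 0.0002
gripper_force: 0.0
```

apply_moves(
  series=[
    [0, 0, 20, 0, 0, 0, 0],
    [0, 0, 20, 0, 0, 0, 0],
    [0, 0, 18, 0, 0, 0, 0],
    [0, 0, 0, 0, 0, 0, 0],
    [0, 0, 0, 0, 0, 0, 0],
  ],
)

```text
time_s: 3.6
position: [0.4787, -0.0938, 0.0495]
tool_rot: [[0.99, -0.139, 0.002], [-0.139, -0.99, -0.001], [0.002, 0.001, -1.0]]
ft_force: [0.2, 0.1, 0.1]
grip_width: 0.0003
gripper_force: 0.0
```

```bash
python3 - <<'E'
from h import *
look('side','s1');print(telemetry.observe()['position'],telemetry.observe()['ft_force'])
a=cv2.imread('pics/s1.png')[160:320,150:370]
cv2.imwrite('pics/s1c.png',cv2.resize(a,None,fx=3.5,fy=3.5,interpolation=cv2.INTER_CUBIC))
E
```

```text
[ 0.47871067 -0.09373788  0.04944506] [-0.71439062  0.21946911 -0.14833687]
```

View pics/s1c.png

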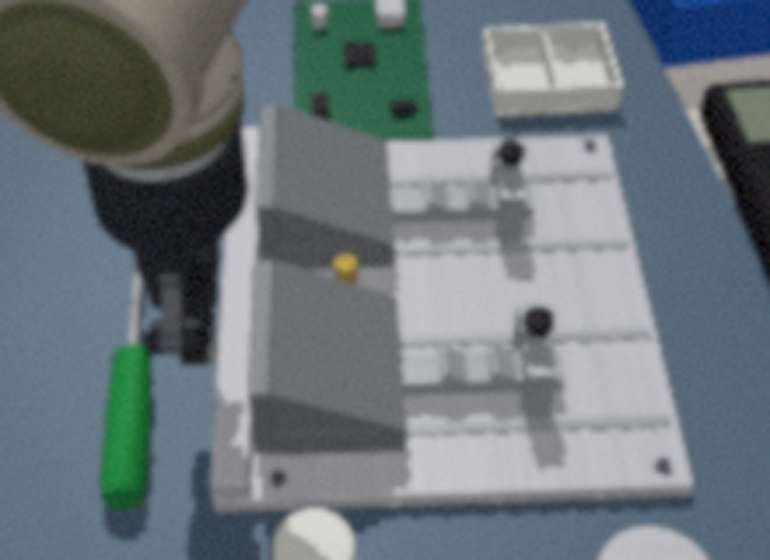

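The crop shows the closed fingers, tip near (195,345), in front of the right clamp's face (260,360) and above the ledge. I'll creep forward to contact.

apply_moves(
  series=[
    [5, 0, 0, 0, 0, 0, 0],
    [5, 0, 0, 0, 0, 0, 0],
    [4, 0, 0, 0, 0, 0, 0],
    [0, 0, 0, 0, 0, 0, 0],
  ],
)

```text
time_s: 4.15
position: [0.4923, -0.0955, 0.0483]
tool_rot: [[0.99, -0.139, 0.0], [-0.139, -0.99, -0.0], [0.0, 0.0, -1.0]]
ft_force: [0.7, -0.1, -0.2]
grip_width: 0.0005
gripper_force: 0.0
```

apply_moves(
  series=[
    [2, 0, 0, 0, 0, 0, 0],
    [1, 0, 0, 0, 0, 0, 0],
    [0, 0, 0, 0, 0, 0, 0],
  ],
)

```text
time_s: 4.53
position: [0.495, -0.0958, 0.0483]
tool_rot: [[0.99, -0.139, -0.0], [-0.139, -0.99, 0.0], [-0.0, -0.0, -1.0]]
ft_force: [0.4, -0.3, 0.8]
grip_width: 0.0001
gripper_force: 0.0
```

apply_moves(
  series=[
    [2, 0, 0, 0, 0, 0, 0],
    [1, 0, 0, 0, 0, 0, 0],
    [0, 0, 0, 0, 0, 0, 0],
  ],
)

```text
time_s: 4.9
position: [0.4978, -0.0962, 0.0483]
tool_rot: [[0.99, -0.139, -0.0], [-0.139, -0.99, 0.0], [-0.0, -0.0, -1.0]]
ft_force: [-1.2, -0.8, 0.8]
grip_width: -0.0003
gripper_force: 0.5
```

apply_moves(
  series=[
    [2, 0, 0, 0, 0, 0, 0],
    [1, 0, 0, 0, 0, 0, 0],
    [0, 0, 0, 0, 0, 0, 0],
  ],
)

```text
time_s: 5.28
position: [0.5008, -0.0966, 0.0483]
tool_rot: [[0.99, -0.139, -0.0], [-0.139, -0.99, 0.0], [-0.0, -0.0, -1.0]]
ft_force: [-4.0, -0.0, 2.4]
grip_width: -0.0002
gripper_force: 1.6
```

apply_moves(
  series=[
    [4, 0, 0, 0, 0, 0, 0],
    [4, 0, 0, 0, 0, 0, 0],
    [4, 0, 0, 0, 0, 0, 0],
    [4, 0, 0, 0, 0, 0, 0],
    [4, 0, 0, 0, 0, 0, 0],
    [4, 0, 0, 0, 0, 0, 0],
    [4, 0, 0, 0, 0, 0, 0],
    [4, 0, 0, 0, 0, 0, 0],
    [4, 0, 0, 0, 0, 0, 0],
    [2, 0, 0, 0, 0, 0, 0],
    [0, 0, 0, 0, 0, 0, 0],
    [0, 0, 0, 0, 0, 0, 0],
  ],
)

```text
time_s: 6.78
position: [0.5383, -0.1018, 0.0482]
tool_rot: [[0.99, -0.139, -0.001], [-0.139, -0.99, 0.0], [-0.001, -0.0, -1.0]]
ft_force: [-6.7, 0.0, 2.3]
grip_width: 0.0002
gripper_force: 3.0
```

```bash
python3 - <<'E'
from h import *
look('side','s2')
a=cv2.imread('pics/s2.png')[160:320,150:370]
cv2.imwrite('pics/s2c.png',cv2.resize(a,None,fx=3.5,fy=3.5,interpolation=cv2.INTER_CUBIC))
E
```

```text
(no output)
```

View pics/s2c.png

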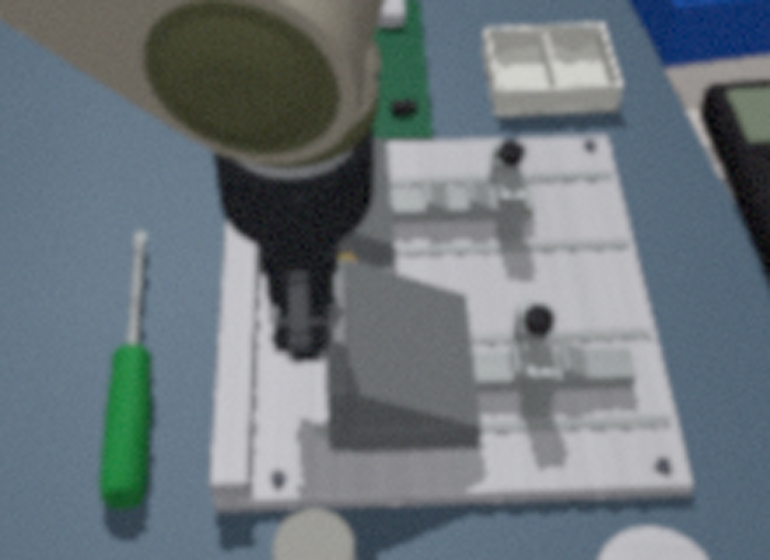

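The right clamp is pushed about 40 mm, and its first tooth is past the pin (540,325). I'll back off, lift, and shift to the left clamp.

apply_moves(
  series=[
    [-4, 0, 0, 0, 0, 0, 0],
    [-4, 0, 0, 0, 0, 0, 0],
    [-4, 0, 0, 0, 0, 0, 0],
    [-4, 0, 0, 0, 0, 0, 0],
    [-8, 0, 0, 0, 0, 0, 0],
    [-12, 0, 0, 0, 0, 0, 0],
    [-12, 0, 0, 0, 0, 0, 0],
    [-13, 0, 0, 0, 0, 0, 0],
    [0, 0, -25, 0, 0, 0, 0],
    [0, 0, -25, 0, 0, 0, 0],
    [0, -20, 0, 0, 0, 0, 0],
    [0, -20, 0, 0, 0, 0, 0],
  ],
)

```text
time_s: 8.32
position: [0.4832, -0.0535, 0.0986]
tool_rot: [[0.99, -0.14, 0.001], [-0.14, -0.99, -0.0], [0.001, 0.0, -1.0]]
ft_force: [-0.6, 0.6, 1.2]
grip_width: 0.0
gripper_force: 0.0
```

apply_moves(
  series=[
    [0, -30, 0, 0, 0, 0, 0],
    [0, -30, 0, 0, 0, 0, 0],
    [0, -30, 0, 0, 0, 0, 0],
    [0, 0, 0, 0, 0, 0, 0],
    [0, 0, 25, 0, 0, 0, 0],
    [0, 0, 25, 0, 0, 0, 0],
    [0, 0, 0, 0, 0, 0, 0],
    [5, 0, 0, 0, 0, 0, 0],
    [5, 0, 0, 0, 0, 0, 0],
    [4, 0, 0, 0, 0, 0, 0],
    [0, 0, 0, 0, 0, 0, 0],
    [0, 0, 0, 0, 0, 0, 0],
  ],
)

```text
time_s: 9.82
position: [0.51, 0.0333, 0.0484]
tool_rot: [[0.99, -0.139, -0.0], [-0.139, -0.99, 0.0], [-0.0, -0.0, -1.0]]
ft_force: [0.1, 0.0, -0.7]
grip_width: 0.0001
gripper_force: 0.0
```

```bash
python3 - <<'E'
from h import *
look('side','s3')
a=cv2.imread('pics/s3.png')[160:320,150:370]
cv2.imwrite('pics/s3c.png',cv2.resize(a,None,fx=3.5,fy=3.5,interpolation=cv2.INTER_CUBIC))
E
```

```text
(no output)
```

View pics/s3c.png

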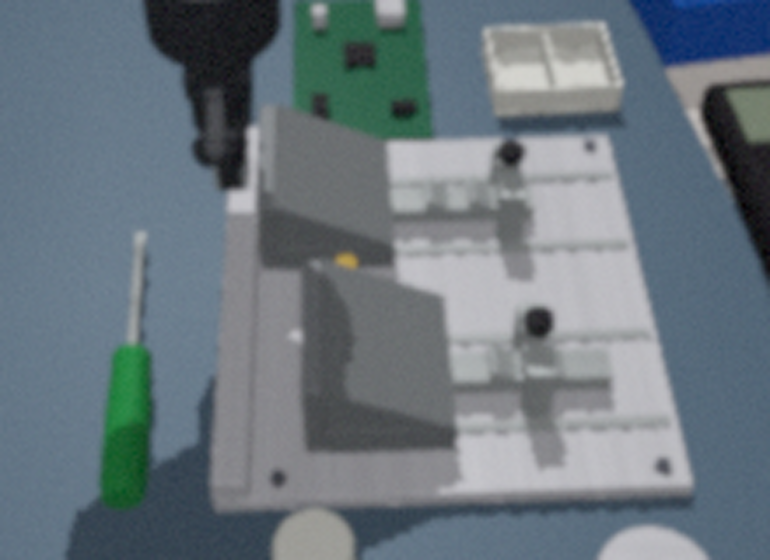

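The right clamp is caught at half open, with its rear edge at (450,370) between the shut and pushed positions. The fingers stand in front of the left clamp at (230,170). I'll creep to contact here too.

apply_moves(
  series=[
    [2, 0, 0, 0, 0, 0, 0],
    [1, 0, 0, 0, 0, 0, 0],
    [0, 0, 0, 0, 0, 0, 0],
  ],
)

```text
time_s: 10.25
position: [0.5131, 0.0329, 0.0483]
tool_rot: [[0.99, -0.139, -0.0], [-0.139, -0.99, 0.0], [-0.0, -0.0, -1.0]]
ft_force: [0.3, 0.3, -0.2]
grip_width: -0.0001
gripper_force: 0.0
```

apply_moves(
  series=[
    [2, 0, 0, 0, 0, 0, 0],
    [1, 0, 0, 0, 0, 0, 0],
    [0, 0, 0, 0, 0, 0, 0],
  ],
)

```text
time_s: 10.62
position: [0.5157, 0.0325, 0.0482]
tool_rot: [[0.99, -0.139, -0.001], [-0.139, -0.99, 0.0], [-0.001, 0.0, -1.0]]
ft_force: [-1.7, -1.0, 1.4]
grip_width: 0.0003
gripper_force: 1.1
```

apply_moves(
  series=[
    [2, 0, 0, 0, 0, 0, 0],
    [1, 0, 0, 0, 0, 0, 0],
    [0, 0, 0, 0, 0, 0, 0],
  ],
)

```text
time_s: 11.0
position: [0.519, 0.0321, 0.0482]
tool_rot: [[0.99, -0.139, -0.0], [-0.139, -0.99, 0.0], [-0.0, -0.0, -1.0]]
ft_force: [-3.4, 0.6, 2.4]
grip_width: -0.0
gripper_force: 1.5
```

apply_moves(
  series=[
    [4, 0, 0, 0, 0, 0, 0],
    [4, 0, 0, 0, 0, 0, 0],
    [4, 0, 0, 0, 0, 0, 0],
    [4, 0, 0, 0, 0, 0, 0],
    [4, 0, 0, 0, 0, 0, 0],
    [4, 0, 0, 0, 0, 0, 0],
    [4, 0, 0, 0, 0, 0, 0],
    [4, 0, 0, 0, 0, 0, 0],
    [4, 0, 0, 0, 0, 0, 0],
    [1, 0, 0, 0, 0, 0, 0],
    [0, 0, 0, 0, 0, 0, 0],
    [0, 0, 0, 0, 0, 0, 0],
  ],
)

```text
time_s: 12.5
position: [0.5554, 0.027, 0.0482]
tool_rot: [[0.99, -0.139, -0.001], [-0.139, -0.99, 0.0], [-0.001, -0.0, -1.0]]
ft_force: [-5.7, 0.9, 2.7]
grip_width: 0.0002
gripper_force: 2.8
```

apply_moves(
  series=[
    [-4, 0, 0, 0, 0, 0, 0],
    [-4, 0, 0, 0, 0, 0, 0],
    [-4, 0, 0, 0, 0, 0, 0],
    [-4, 0, 0, 0, 0, 0, 0],
    [-8, 0, 0, 0, 0, 0, 0],
    [-12, 0, 0, 0, 0, 0, 0],
    [-12, 0, 0, 0, 0, 0, 0],
    [-13, 0, 0, 0, 0, 0, 0],
    [0, 0, -30, 0, 0, 0, 0],
    [0, 0, -40, 0, 0, 0, 0],
    [-30, 0, -40, 0, 0, 0, 0],
    [-30, 0, 0, 0, 0, 0, 0],
  ],
)

```text
time_s: 14.0
position: [0.4357, 0.0438, 0.1606]
tool_rot: [[0.99, -0.139, 0.005], [-0.139, -0.99, -0.001], [0.006, 0.0, -1.0]]
ft_force: [-0.5, 1.5, 0.1]
grip_width: 0.0001
gripper_force: 0.0
```

apply_moves(
  series=[
    [-20, 0, 0, 0, 0, 0, 0],
    [0, 0, 0, 0, 0, 0, 0],
    [0, 0, 0, 0, 0, 0, 0],
  ],
)

```text
time_s: 14.38
position: [0.4166, 0.0464, 0.1584]
tool_rot: [[0.99, -0.139, 0.001], [-0.139, -0.99, -0.0], [0.001, 0.0, -1.0]]
ft_force: [0.2, 0.7, 1.4]
grip_width: 0.0
gripper_force: 0.0
```

```bash
python3 - <<'E'
from h import *
look('side','s4')
a=cv2.imread('pics/s4.png')[160:320,150:370]
cv2.imwrite('pics/s4c.png',cv2.resize(a,None,fx=3.5,fy=3.5,interpolation=cv2.INTER_CUBIC))
E
```

```text
(no output)
```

View pics/s4c.png

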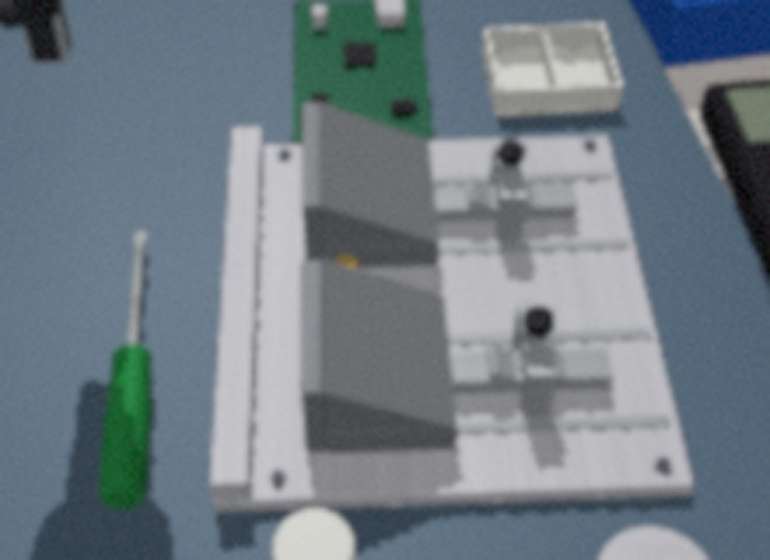

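Both clamps stand level at half open, with front edges at x≈305, both pins down and the standoff still at (345,262). The robot is clear.

```bash
python3 -c "
from rig import env
print(env.close_job())"
```

```text
the job is handed in; nothing more can be done
None
```

Both clamps are caught at half open on the first tooth, seen in the last side view with the gripper clear, and the job is handed in at about 14.5 s of the 45 s allowed.

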